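# Clear the jar and open the push-to-release flap

## Task

A paste jar is standing in the way of the drop-down flap on the front of the small bench cabinet. First move the jar aside, still standing upright on the bench and well outside the space the flap swings down into. Then press the flap inward near its top edge until its spring catch lets go, let it swing all the way down, and leave the other things where they are.

Things in the scene. Friction and masses are not known exactly. Their poses are not given: they have to be found in the camera images.
- cabinet: Fixed grey bench cabinet, 205 mm deep, 220 wide, 165 high; one plain white flap without handle covers its front, 9 mm before the carcass. Origin: on the bench under the middle of the closed flap's front face. x points into the cabinet (away from the robot), y left along the front, z up. Flap's swing space: |y| < 110 mm, x from -150 mm to 0. Roof clear.
- flap (a joint): Flap angle about its level lower front edge (cabinet x = 0, z = 20 mm). 0: closed, upright. Negative: pressed inward to a stop at about -0.06. Catch lets go at about -0.035 (press pad 4 to 5 mm in), against 5 to 8 N; then, once nothing stands before it, it swings out and down in 1 to 3 s to its stop at 1.5 (nearly level). Pulling does not release it; it does not catch again.
- press_pad (a point): Centre of the thin aluminium press pad (70 x 26 mm) on the flap's front face, midway along it, 145 mm above the bench when closed and 20 mm below the flap's top edge. Flap 14 mm thick, 220 mm wide, 145 mm tall, its top level with the cabinet's roof; closed, its front face is square to the cabinet's x axis.
- jar: Closed squat white jar with a grey screw lid, diameter 64 mm, 80 mm high, about 0.35 kg, standing loose on the bench in front of the flap. Origin: centre of its underside, z axis up.
- carton: Bystander: closed cardboard box, 90 x 75 x 65 mm high, loose beside the cabinet; origin at the centre of its underside.
- can: Bystander: aluminium can, diameter 70 mm, 120 mm high, loose beside the cabinet; origin at the centre of its underside.
- discs: Bystander: round grey stack of polishing discs, diameter 120 mm, 35 mm high, loose beside the cabinet; origin at the centre of its underside.

How it is judged:
On the way, in this order (a step that is already met when the one before it is completed fails the run):
1. the jar stands upright on the bench, outside the flap's swing space, while the flap is still closed ((y of jar in the frame of cabinet above 0.142 m or y of jar in the frame of cabinet below -0.142 m or x of jar in the frame of cabinet below -0.182 m) and angle between jar's own z axis and vertical below 0.1 rad and height (world z) of jar below 0.01 m and value of joint flap below 0.05 rad), for 0.2 s.
2. the flap is pressed inward until its catch lets go (value of joint flap below -0.025 rad).
3. the flap has swung down (value of joint flap above 1.35 rad), for 0.2 s.
At the end, for the whole second after the job is handed in: The flap is open beyond 1.35 rad and still; the jar stands upright (within 0.1 rad) at rest on the bench with its axis more than 142 mm to either side of the cabinet's middle, or more than 182 mm in front of the flap's hinge (value of joint flap above 1.35 rad and velocity of joint flap below 0.1 rad/s and (y of jar in the frame of cabinet above 0.142 m or y of jar in the frame of cabinet below -0.142 m or x of jar in the frame of cabinet below -0.182 m) and angle between jar's own z axis and vertical below 0.1 rad and height (world z) of jar below 0.01 m and linear speed of jar below 0.02 m/s); the robot touches nothing.
It fails at once if the jar is tipped over (angle between jar's own z axis and vertical above 0.6 rad).
It fails at once if the carton, the can or the disc stack is moved by more than 30 mm (distance of any of carton, can, discs from where it was at the start of the episode above 0.03 m).
It also fails if it takes over 48 s, if anything falls off the work surface, if the arm or the gripper's body presses on something with over 40 N, if the wrist force passes 120 N, or if a joint passes its speed limit or range.

## Robot

A 6-joint arm with a two-finger parallel gripper is mounted at the origin on the work surface. World frame = base frame: x ahead of the robot, y to its left, z up, the work surface at z = 0. Lengths are in m, angles in rad, forces in N, time in s.
With the tool pointing down it reaches from about 0.4 to 0.825 m from the base axis. Payload 7 kg.
Tool frame: the origin (TCP) lies between the finger pads; the fingertips stand 25 mm ahead of it and the grasp point (between the pads) lies 6 mm ahead of it; z points along the fingers, y is the direction in which the jaws open and shut (so a half turn about z gives the same grasp; the last joint's range is limited). The gripper opens to 85 mm and grips with 20 to 120 N. Pads are 22 mm wide; open, the fingers measure 114 mm over their backs; the gripper's body (76 mm by 85 mm) begins 54 mm behind the grasp point. The pads swing forward as they close: fully open they stand 13 mm farther back than shut.
Start: joints at [1.587, 0.359, 0.012, 0, -1.224, -0.288], TCP at [0.181, 0.65, 0.256] pointing down, gripper open.
Joint ranges: [-3.07, 3.07], [-1.43, 2.12], [-1.02, 1.25], [-3.03, 1.67], [-3.05, -0], [-3.03, 3.03]. Speed limits (rad/s): [2.39, 2.39, 3.01, 3.14, 3.14, 3.14].

## Interface

Orientations are given as a unit quaternion [x, y, z, w].
In Python, from rig import ctrl gives the robot as it stands.
- The arm moves only by the tool jog_arm, never from a script. Its argument "commands" is a list of rows, each a list of 7 numbers: the shift along the tool's x, y, z in m, then the turn, a rotation vector about the tool's x, y, z in rad, then the closure, from 0 (fully open) to 1 (shut). A call has 1 to 5 rows; each row is the pose to reach, as a shift and turn from the pose commanded when the call began, along the tool's axes at that moment; what a row does not reach only later rows make up. A row lasts 1/8 s, in which the tool goes at most 62.5 mm and 10.7 degrees, less where a joint would pass 70% of its speed; a pose out of reach is approached as far as the arm can. A call with a gripper value outside its range is refused whole. The fingers move at their own pace and stop on an object; "squeeze" is the grip in N (left out, the last holds). Time passes only in rows, so rows that repeat a pose let the fingers close. It gives the time, the measured TCP pose, the force and the opening at its end, in the units of the state.
- ctrl.sense(): the state, without advancing time (a new reading comes with each control period).
- ctrl.snapshot(name): name is "scene" or "top" or "wrist"; returns the picture (420x560x3 uint8, red, green, blue); there is no depth.
- ctrl.camera_info(name): a dict with "vertical_fov" (degrees; the focal length in pixels is half the picture's height over the tangent of half this angle, whatever the lens; pixels are square), "cx", "cy" (the principal point, pixels), "k1" (the pictures are not rectified: a ray, as slopes to the right and down, at radius r is drawn at 1 + k1 r^2 times it, then the intrinsics apply), "cam_to_world" (4x4, takes a point from camera to world coordinates). Camera axes: x right, y down, z forward; pixel columns grow to the right and rows downward; lengths in m; the calibration is good to about 2 mm. A picture is of the moment at which its call begins: read the wrist's pose just before it. camera_info takes no time and is no camera call; for the wrist camera it gives the pose at the moment of the call.
- ctrl.close_job(): hands the job in, once; it reports no verdict.
The state is a dict: "clock": time; "q": joint angles; "dq": joint speeds; "joint_efforts": joint torques, N m; "position": TCP position; "ee_rot": TCP orientation; "contact_force": force on the tool from outside, world axes, zero at the start; "torque": the same for the moment, N m; "width": finger opening in m.
Only numpy, scipy, OpenCV 4.12 (cv2) and the standard library are available. Lean on these libraries where they do the work, as an engineer would, in place of code of your own. Each camera call takes 0.05 s, during which the arm holds its last target.

## Working session

There is one attempt and no reset: what is moved stays moved. The work goes in short steps, Python scripts to look and compute and a tool call to move; the robot and the scene stay as the last step left them, time stands still between calls to the robot, and variables do not carry over. Pictures are saved under pics/ and viewed, and the job is handed in when it is done.

Besides the shell and the picture viewer there is one more tool, called after "Emit:" as a command line: name --pt "numbers of a row" for each row, then --argument value for the rest. jog_arm: Moves the arm, as the interface text tells. Its arguments: {"type":"object","properties":{"commands":{"type":"array","items":{"type":"array","items":{"type":"number"}}},"squeeze":{"type":"number"}},"required":["commands"]}

```bash
mkdir -p pics; ls
python3 - <<'E'
from rig import ctrl
import cv2
s=ctrl.sense(); print(s)
for n in ("scene","top"):
    im=ctrl.snapshot(n); cv2.imwrite(f"pics/{n}0.png",im[:,:,::-1]); 
    print(n,ctrl.camera_info(n))
E
```

```text
pics
{'clock': 0.0, 'q': array([ 1.58708361e+00,  3.59386373e-01,  1.10758338e-02, -3.41560526e-04,
       -1.22407278e+00, -2.88096699e-01]), 'dq': array([-0.00076444,  0.00036695, -0.00101801, -0.00052877, -0.00115461,
        0.00058545]), 'joint_efforts': array([-1.12192170e-04, -5.83314192e+01,  2.93408382e+01,  6.93627208e+00,
       -6.06054164e-03,  7.35144084e-06]), 'position': array([0.18112904, 0.64980484, 0.2553729 ]), 'ee_rot': array([ 9.90770955e-01, -1.35544310e-01, -3.84173934e-05,  8.08665752e-04]), 'contact_force': array([-0.54948713,  0.87843082,  0.7204849 ]), 'torque': array([ 0.01829658,  0.03811928, -0.01860205]), 'width': 0.085294157217753}
scene {'vertical_fov': 44.73144274037222, 'cx': 280.673646131126, 'cy': 222.198217894765, 'k1': -0.17860370883710014, 'cam_to_world': array([[ 9.78859824e-01,  1.60861772e-01, -1.26320763e-01,
         7.28935802e-01],
       [ 2.04531009e-01, -7.67695529e-01,  6.07297820e-01,
        -6.27235971e-01],
       [ 7.15117917e-04, -6.20295950e-01, -7.84367530e-01,
         1.02412137e+00],
       [ 0.00000000e+00,  0.00000000e+00,  0.00000000e+00,
         1.00000000e+00]])}
top {'vertical_fov': 50.27190972295679, 'cx': 282.01903320742383, 'cy': 204.15686182904759, 'k1': -0.13501464098724908, 'cam_to_world': array([[ 0.0140133 , -0.98484894,  0.17284731,  0.45477948],
       [-0.99985107, -0.01554307, -0.00750002,  0.06423998],
       [ 0.01007296, -0.17271647, -0.98492008,  0.95437102],
       [ 0.        ,  0.        ,  0.        ,  1.        ]])}
```

View pics/scene0.png

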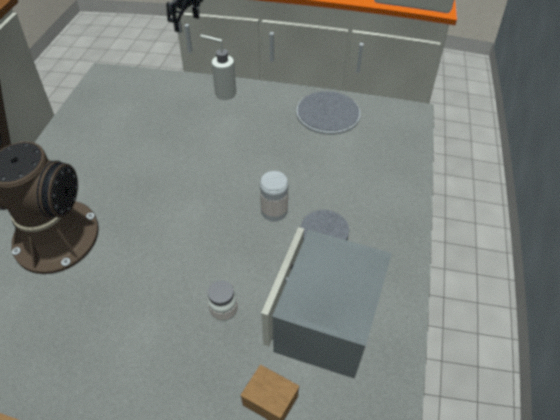

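View pics/top0.png

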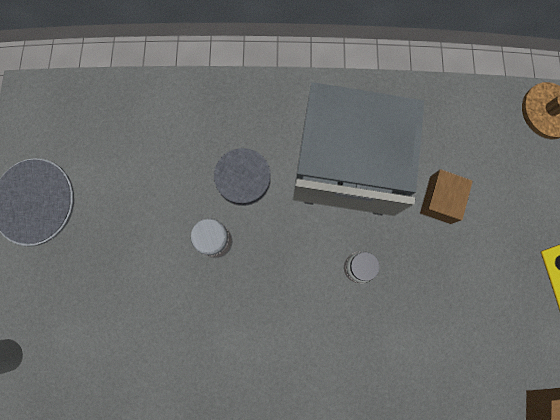

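The scene picture shows the cabinet at (330,300), with the jar before it at (222,298), the can at (274,195) and the carton at (270,395). In the top picture the jar lid is at (364,267), the flap's top strip runs from (297,185) to (413,203), the can is at (209,236), the discs at (242,176) and the carton at (447,196). The large disc at (35,200) is something else.

```bash
cat > h.py <<'E'
import numpy as np, cv2
from rig import ctrl
def ray(ci,u,v):
    f=210/np.tan(np.radians(ci["vertical_fov"])/2)
    K=np.array([[f,0,ci["cx"]],[0,f,ci["cy"]],[0,0,1.]])
    p=cv2.undistortPoints(np.array([[[u,v]]],float),K,np.array([ci["k1"],0,0,0,0.]))[0,0]
    T=ci["cam_to_world"]; d=T[:3,:3]@np.array([p[0],p[1],1]); return T[:3,3],d
def onz(ci,u,v,z):
    o,d=ray(ci,u,v); return o+d*(z-o[2])/d[2]
def proj(ci,P):
    f=210/np.tan(np.radians(ci["vertical_fov"])/2)
    T=np.linalg.inv(ci["cam_to_world"]); c=T[:3,:3]@np.array(P,float)+T[:3,3]
    x,y=c[:2]/c[2]; g=1+ci["k1"]*(x*x+y*y); return np.array([f*x*g+ci["cx"],f*y*g+ci["cy"]])
E
python3 - <<'E'
import cv2
im=cv2.imread("pics/top0.png"); a=im[80:280,190:480]; cv2.imwrite("pics/topz.png",cv2.resize(a,None,fx=2.75,fy=2.75,interpolation=cv2.INTER_CUBIC))
im=cv2.imread("pics/scene0.png"); a=im[180:400,190:400]; cv2.imwrite("pics/scz.png",cv2.resize(a,None,fx=2.7,fy=2.7,interpolation=cv2.INTER_CUBIC))
E
```

```text
(no output)
```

View pics/topz.png

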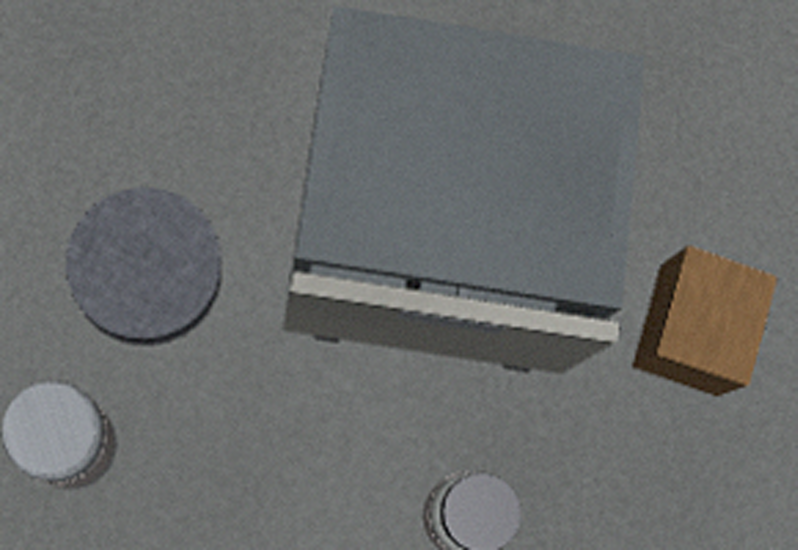

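View pics/scz.png

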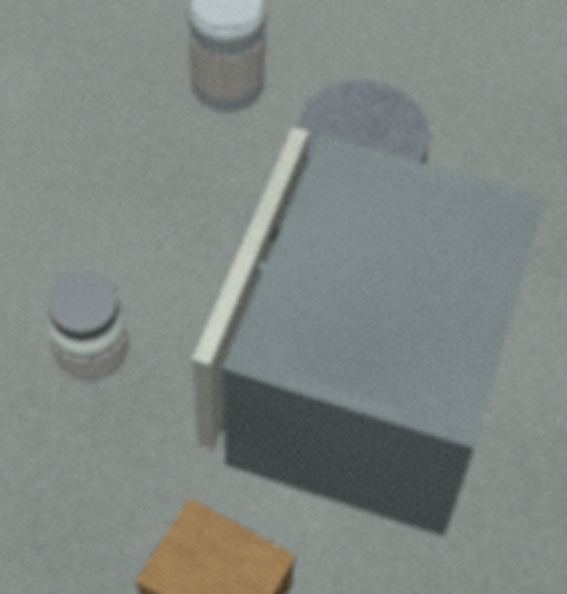

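The zoomed top view shows the flap's bright top strip running from (290,282) to (617,332) in crop pixels. The jar lid ellipse is at (481,512), and its side is visible to the left. I'll measure with masks.

Run:
```python
from h import *
ci=ctrl.camera_info("top"); im=cv2.imread("pics/top0.png")
cb=cv2.GaussianBlur(im,(3,3),0)
# flap strip: bright, not blue
m=((cb.min(2)>135)&(cb[:,:,0]<=cb[:,:,2]+4)).astype(np.uint8); 
n,l,st,ce=cv2.connectedComponentsWithStats(m)
for i in range(1,n):
    if st[i,4]>100: print(i,st[i],ce[i])
i=l[194,355]; print("id",i)
if i:
    pts=np.argwhere(l==i)[:,::-1].astype(np.float32); b=cv2.boxPoints(cv2.minAreaRect(pts)); print(b)
    W=np.array([onz(ci,*p,.165) for p in b]); print(W)
gray=cv2.cvtColor(cb,cv2.COLOR_BGR2HSV)
def c(u,v): return u/2.75+190-.3, v/2.75+80-.3
for n_,p,z in [("flapFL",(290,292),.165),("flapFR",(614,342),.165),("flapBL",(294,272),.165),("flapBR",(619,323),.165),("roofFL",(298,262),.165),("roofFR",(620,312),.165),("roofBL",(335,9),.165),("roofBR",(643,58),.165),
 ("jar",(481,512),.08),("can",(52,430),.12),("discs",(144,264),.035),("carton",(716,317),.065)]:
    print(n_,onz(ci,*c(*p),z).round(4))
cs=ctrl.camera_info("scene")
for u,v in [(84,303)]: print("jar scene", onz(cs,u/2.7+190-.3,v/2.7+180-.3,.08).round(4))
for u,v in [(293,130),(196,358)]: print("flap scene", onz(cs,u/2.7+190-.3,v/2.7+180-.3,.165).round(4))
for u,v in [(228,14)]: print("can scene", onz(cs,u/2.7+190-.3,v/2.7+180-.3,.12).round(4))
```

```text
24 [146  43  30  22 403] [163.12655087  50.67990074]
25 [178  42  31  23 584] [193.29280822  52.48116438]
26 [211  42  32  24 694] [226.2204611   53.67002882]
27 [246  43  30  11 119] [265.85714286  45.79831933]
30 [ 51  45  30  23 465] [65.8516129  54.13763441]
31 [ 81  44  31  23 625] [95.8976 54.8816]
34 [279  44  30  22 439] [296.15261959  52.0022779 ]
35 [313  44  30  23 616] [327.69967532  54.2775974 ]
36 [346  45  31  24 691] [360.58610709  56.26193922]
41 [ 24  46  27  22 271] [38.94833948 53.33210332]
48 [412  48  30  23 393] [427.73791349  55.80407125]
49 [443  49  30  24 524] [457.71183206  59.39122137]
53 [474  51  30  24 598] [488.2541806   62.75585284]
65 [534  56  26  22 216] [548.57407407  63.56481481]
103 [296 180 119  24 738] [355.96205962 191.09891599]
id 103
[[295.8126  185.1663 ]
 [296.93442 178.1859 ]
 [414.78336 197.1259 ]
 [413.66153 204.10631]]
[[ 0.62850658  0.03381636  0.165     ]
 [ 0.64147711  0.031891    0.165     ]
 [ 0.61014502 -0.18366712  0.165     ]
 [ 0.59717914 -0.18107031  0.165     ]]
flapFL [0.6272 0.035  0.165 ]
flapFR [ 0.5972 -0.1798  0.165 ]
flapBL [0.6407 0.0325 0.165 ]
flapBR [ 0.6101 -0.1837  0.165 ]
roofFL [0.6475 0.0299 0.165 ]
roofFR [ 0.6175 -0.1847  0.165 ]
roofBL [0.8283 0.0054 0.165 ]
roofBR [ 0.7986 -0.21    0.165 ]
jar [ 0.4883 -0.1055  0.08  ]
can [0.5383 0.1946 0.12  ]
discs [0.6758 0.1424 0.035 ]
carton [ 0.6357 -0.2908  0.065 ]
jar scene [ 0.4904 -0.1087  0.08  ]
flap scene [0.6303 0.0306 0.165 ]
flap scene [ 0.601 -0.182  0.165]
can scene [0.5446 0.1813 0.12  ]
```

```bash
cat >> h.py <<'E'
from scipy.spatial.transform import Rotation as R
def tosh(P,yaw=None,state=None):
    s=state or ctrl.sense(); Rm=R.from_quat(s["ee_rot"]); d=Rm.inv().apply(np.array(P)-s["position"])
    r=None
    if yaw is not None:
        want=R.from_euler('z',yaw)*R.from_euler('x',np.pi); r=(Rm.inv()*want).as_rotvec()
    return d.round(4), r
E
python3 - <<'E'
from h import *
print(tosh([.43,.27,.25],-.139)); print(R.from_quat(ctrl.sense()["ee_rot"]).as_matrix().round(3))
fl=np.array([.6275,.034]);fr=np.array([.598,-.181])
fl2=np.array([.6303,.0306]);fr2=np.array([.601,-.182])
for a,b in((fl,fr),(fl2,fr2)):
    y=(a-b)/np.linalg.norm(a-b);x=np.array([y[1],-y[0]]);o=(a+b)/2;print(o,np.linalg.norm(a-b),np.arctan2(x[1],x[0]))
    for n,p in dict(jar=[.489,-.1065],can=[.54,.19],discs=[.676,.142],carton=[.636,-.291]).items():
        q=np.array(p)-o;print(n,(q@x).round(3),(q@y).round(3))
E
```

```text
(array([0.3417, 0.299 , 0.0059]), array([ 1.45331731e-03, -5.17906455e-05, -1.32914210e-01]))
[[ 0.963 -0.269 -0.   ]
 [-0.269 -0.963 -0.001]
 [ 0.     0.001 -1.   ]]
[ 0.61275 -0.0735 ] 0.21701440044384152 -0.13635784765389758
jar -0.118 -0.05
can -0.108 0.251
discs 0.033 0.222
carton 0.053 -0.212
[ 0.61565 -0.0757 ] 0.214609529145376 -0.13695475547131464
jar -0.121 -0.048
can -0.111 0.253
discs 0.03 0.224
carton 0.05 -0.211
```

Emit:
jog_arm --pt "0.045 0.04 0 0 0 -0.13 0" --pt "0.09 0.08 0 0 0 -0.13 0" --pt "0.135 0.12 0 0 0 -0.13 0" --pt "0.18 0.16 0 0 0 -0.13 0" --pt "0.225 0.2 0 0 0 -0.13 0"

```text
clock: 0.72
position: [0.3449, 0.3953, 0.2562]
ee_rot: [0.998, -0.071, -0.0, 0.0]
contact_force: [0.9, 0.1, 0.6]
width: 0.0852
```

Run:
```python
from h import *
s=ctrl.sense();print(s["clock"],s["position"],s["q"].round(2)); print(tosh([.489,-.107,.2],-.137))
```

```text
0.725 [0.34489254 0.39525332 0.25618571] [ 1.23  0.11 -0.32  0.   -1.14  0.2 ]
(array([0.2135, 0.4769, 0.0563]), array([ 1.82887938e-04,  3.48560624e-05, -4.42745960e-03]))
```

Emit:
jog_arm --pt "0.024 0.052 0 0 0 0 0" --pt "0.048 0.104 0 0 0 0 0" --pt "0.072 0.156 0 0 0 0 0" --pt "0.096 0.21 0 0 0 0 0" --pt "0.12 0.265 0 0 0 0 0"

```text
clock: 1.35
position: [0.4256, 0.116, 0.2564]
ee_rot: [0.998, -0.071, 0.0, -0.0]
contact_force: [1.2, 1.7, -0.7]
width: 0.0857
```

Emit:
jog_arm --pt "0.02 0.045 0.01 0 0 0 0" --pt "0.04 0.09 0.02 0 0 0 0" --pt "0.06 0.135 0.03 0 0 0 0" --pt "0.075 0.17 0.03 0 0 0 0" --pt "0.075 0.17 0.03 0 0 0 0"

```text
clock: 1.98
position: [0.4757, -0.0631, 0.2256]
ee_rot: [0.997, -0.073, -0.001, 0.0]
contact_force: [-0.1, 0.3, -0.4]
width: 0.0852
```

Run:
```python
from h import *
s=ctrl.sense();print(s["clock"],s["position"],s["q"].round(2)); 
ci=ctrl.camera_info("wrist");im=ctrl.snapshot("wrist");cv2.imwrite("pics/w1.png",im[:,:,::-1]);np.save("w1.npy",ci,allow_pickle=True);print(ci)
print("expected lid px",proj(ci,[.489,-.107,.08]))
```

```text
1.975 [ 0.47572335 -0.06314685  0.22561411] [ 0.28  0.06 -0.45  0.   -1.06  1.15]
{'vertical_fov': 59.23718479290603, 'cx': 275.37659330194725, 'cy': 212.14063297000683, 'k1': -0.05904657176037796, 'cam_to_world': array([[-0.14535294, -0.9477896 , -0.28384395,  0.5469042 ],
       [-0.98937926,  0.13892462,  0.04276251, -0.07322347],
       [-0.00109695,  0.28704497, -0.95791648,  0.34231519],
       [ 0.        ,  0.        ,  0.        ,  1.        ]])}
expected lid px [333.69473653 177.37902416]
```

View pics/w1.png

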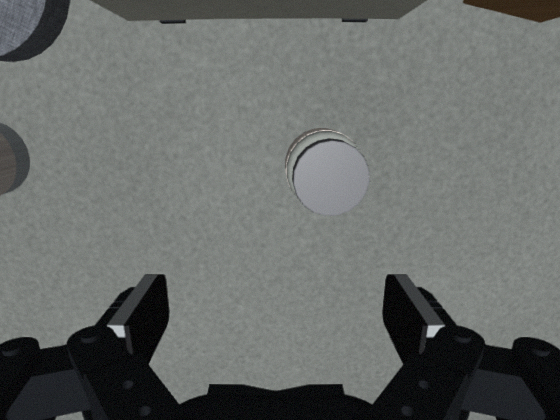

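The wrist view shows the jar lid at about (331,177), within 3 px of where I predicted it. The open fingers are below it at (150,310) and (405,310).

Run:
```python
from h import *
ci=np.load("w1.npy",allow_pickle=True).item()
im=cv2.imread("pics/w1.png"); b=cv2.GaussianBlur(im,(5,5),0).astype(int)
m=((b[:,:,2]>=b[:,:,1]+2)&(b.min(2)>110)).astype(np.uint8); m[260:]=0
n,l,st,ce=cv2.connectedComponentsWithStats(m)
for i in range(1,n):
    if st[i,4]>800: print(st[i],ce[i], onz(ci,*ce[i],.08))
for p in [(331,177),(293,177),(369,177),(331,215),(331,139)]: print(p,onz(ci,*p,.08))
print(tosh([.489,-.107,.05],-.137))
```

```text
(331, 177) [ 0.48955666 -0.10509786  0.08      ]
(293, 177) [ 0.49350966 -0.07793501  0.08      ]
(369, 177) [ 0.48561566 -0.13240669  0.08      ]
(331, 215) [ 0.46097827 -0.1021332   0.08      ]
(331, 139) [ 0.51655392 -0.10794824  0.08      ]
(array([0.0199, 0.0424, 0.1758]), array([ 0.00033816,  0.00111689, -0.00755919]))
```

Emit:
jog_arm --pt "0.02 0.041 0.02 0 0 0 0" --pt "0.02 0.041 0.06 0 0 0 0" --pt "0.02 0.041 0.105 0 0 0 0" --pt "0.02 0.041 0.145 0 0 0 0" --pt "0.02 0.041 0.174 0 0 0 0"

```text
clock: 2.65
position: [0.4891, -0.1035, 0.0508]
ee_rot: [0.998, -0.07, -0.001, 0.0]
contact_force: [-0.5, 0.0, -1.0]
width: 0.0853
```

Emit:
jog_arm --pt "0 0 0 0 0 0 0.3" --pt "0 0 0 0 0 0 0.5" --pt "0 0 0 0 0 0 0.6" --pt "0 0 0 0 0 0 0.6" --pt "0 0 0 0 0 0 0.6" --squeeze 30

```text
clock: 3.28
position: [0.49, -0.1044, 0.0528]
ee_rot: [0.997, -0.071, 0.0, -0.0]
contact_force: [0.4, -0.8, -3.8]
width: 0.0624
```

Run:
```python
from h import *
s=ctrl.sense();print(s); 
print(tosh([.447,-.252,.055],-.137))
```

```text
{'clock': 3.275, 'q': array([ 1.82816442e-01,  3.10688965e-01, -6.15346954e-01, -1.10727607e-04,
       -6.43903238e-01,  1.24609697e+00]), 'dq': array([-0.00049843,  0.00551211, -0.00129674, -0.00162807, -0.00167836,
        0.00103605]), 'joint_efforts': array([ 4.63816035e-02, -4.57583106e+01,  1.98263097e+01,  4.86018017e+00,
        2.03394891e-03, -1.09481887e-03]), 'position': array([ 0.48997862, -0.10443925,  0.05275524]), 'ee_rot': array([ 9.97481479e-01, -7.09261157e-02,  4.06511865e-04, -1.39783585e-04]), 'contact_force': array([ 0.39106285, -0.77064275, -3.77314724]), 'torque': array([-0.00125916,  0.00990708,  0.06422516]), 'width': 0.062441260312902515}
(array([-0.0217,  0.1522, -0.0023]), array([-0.00033456, -0.00079198, -0.00497145]))
```

Emit:
jog_arm --pt "0 0 -0.01 0 0 0 0.6" --pt "0 0.01 -0.015 0 0 0 0.6" --pt "-0.005 0.035 -0.015 0 0 0 0.6" --pt "-0.01 0.06 -0.015 0 0 0 0.6" --pt "-0.014 0.09 -0.015 0 0 0 0.6"

```text
clock: 3.9
position: [0.463, -0.1927, 0.0678]
ee_rot: [0.998, -0.071, 0.0, -0.0]
contact_force: [0.0, -0.4, -3.3]
width: 0.0623
```

Emit:
jog_arm --pt "-0.003 0.03 0 0 0 0 0.6" --pt "-0.006 0.055 0 0 0 0 0.6" --pt "-0.008 0.063 0 0 0 0 0.6" --pt "-0.008 0.063 0 0 0 0 0.6" --pt "-0.008 0.063 0.006 0 0 0 0.6"

```text
clock: 4.53
position: [0.447, -0.2525, 0.0616]
ee_rot: [0.998, -0.071, 0.001, 0.0]
contact_force: [-0.1, 0.6, -3.9]
width: 0.0625
```

Emit:
jog_arm --pt "0 0 0.005 0 0 0 0.6" --pt "0 0 0.008 0 0 0 0.6" --pt "0 0 0.008 0 0 0 0.6" --pt "0 0 0.009 0 0 0 0.6" --pt "0 0 0.009 0 0 0 0.6"

```text
clock: 5.15
position: [0.4467, -0.2528, 0.0525]
ee_rot: [0.997, -0.071, 0.0, 0.0]
contact_force: [0.2, -0.5, -2.8]
width: 0.0627
```

Emit:
jog_arm --pt "0 0 0.001 0 0 0 0.6" --pt "0 0 0.002 0 0 0 0.6" --pt "0 0 0.002 0 0 0 0.6"

```text
clock: 5.52
position: [0.4468, -0.2528, 0.0523]
ee_rot: [0.998, -0.071, 0.001, 0.0]
contact_force: [-5.7, 6.7, 20.3]
width: 0.0626
```

Emit:
jog_arm --pt "0 0 -0.001 0 0 0 0.6" --pt "0 0 -0.001 0 0 0 0.5" --pt "0 0 -0.001 0 0 0 0.3" --pt "0 0 -0.001 0 0 0 0" --pt "0 0 -0.001 0 0 0 0"

```text
clock: 6.15
position: [0.4467, -0.253, 0.0514]
ee_rot: [0.997, -0.071, 0.0, 0.0]
contact_force: [-0.0, 0.6, -0.8]
width: 0.0857
```

Emit:
jog_arm --pt "0 0 0 0 0 0 0" --pt "0 0 -0.02 0 0 0 0" --pt "0 0 -0.05 0 0 0 0" --pt "0 0 -0.1 0 0 0 0" --pt "0 0 -0.15 0 0 0 0"

```text
clock: 6.78
position: [0.4461, -0.2529, 0.2026]
ee_rot: [0.997, -0.071, -0.0, 0.0]
contact_force: [1.6, -0.4, -0.1]
width: 0.0856
```

Run:
```python
from h import *
s=ctrl.sense();print(s["clock"],s["position"],s["contact_force"])
for n in ("scene","top"): cv2.imwrite(f"pics/{n}2.png",ctrl.snapshot(n)[:,:,::-1])
a=cv2.imread("pics/scene2.png")[180:420,150:400];b=cv2.imread("pics/top2.png")[80:380,250:500]
a=cv2.resize(a,(400,384));b=cv2.resize(b,(320,384));cv2.imwrite("pics/c2.png",np.hstack([a,b]))
```

```text
6.775 [ 0.4460981  -0.25285346  0.20256064] [ 1.59665152 -0.41930501 -0.05681106]
```

View pics/c2.png

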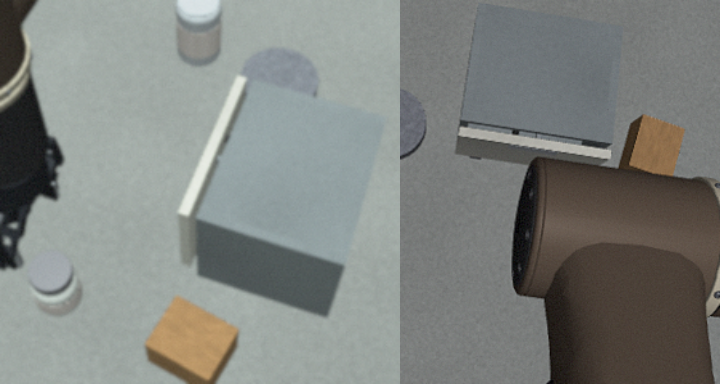

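The crop shows the jar upright near (52,280), clear of the flap and carton, with the flap still closed and everything else unmoved. Next I'll shut the fingers and go in front of the press pad.

Run:
```python
from h import *
cs=ctrl.camera_info("scene");J=onz(cs,150+52*.625,180+270*.625,.08);q=J[:2]-[.6135,-.0745];print(J,q@[.9906,-.1365],q@[.1365,.9906])
print(tosh([.554,-.066,.2],-.137),tosh([.554,-.066,.155],-.137))
```

```text
[ 0.45058289 -0.25274463  0.08      ] -0.1370552945059044 -0.1988073199223988
(array([ 0.0772, -0.2007,  0.0074]), array([ 0.00158618, -0.00946586, -0.00384673])) (array([ 0.0768, -0.2007,  0.0524]), array([ 0.00158618, -0.00946586, -0.00384673]))
```

Emit:
jog_arm --pt "0.01 -0.045 0 0 0 0 0.5" --pt "0.02 -0.09 0 0 0 0 1" --pt "0.035 -0.135 0 0 0 0 1" --pt "0.055 -0.175 0.01 0 0 0 1" --pt "0.07 -0.2 0.03 0 0 0 1"

```text
clock: 7.5
position: [0.5454, -0.0629, 0.1713]
ee_rot: [0.998, -0.07, 0.001, -0.0]
contact_force: [-0.4, -0.8, -0.5]
width: 0.0
```

Emit:
jog_arm --pt "0.005 0 0.015 0 0 0 1" --pt "0.008 0 0.018 0 0 0 1" --pt "0.008 0 0.018 0 0 0 1"

```text
clock: 7.88
position: [0.5517, -0.0667, 0.1533]
ee_rot: [0.997, -0.071, -0.0, 0.0]
contact_force: [0.2, -0.3, 0.8]
width: 0.0004
```

Run:
```python
from h import *
s=ctrl.sense();print(s["clock"],s["position"],s["contact_force"],s["width"])
cv2.imwrite("pics/s3.png",cv2.resize(ctrl.snapshot("scene")[150:400,150:400,::-1],(600,600)))
q=s["position"][:2]-[.6135,-.0745];print(q@[.9906,-.1365],q@[.1365,.9906])
```

```text
7.875 [ 0.55173156 -0.06666039  0.15326622] [ 0.20705949 -0.32666474  0.78824616] 0.00044389884188349865
-0.06225792111659977 -0.0006654763728959493
```

View pics/s3.png

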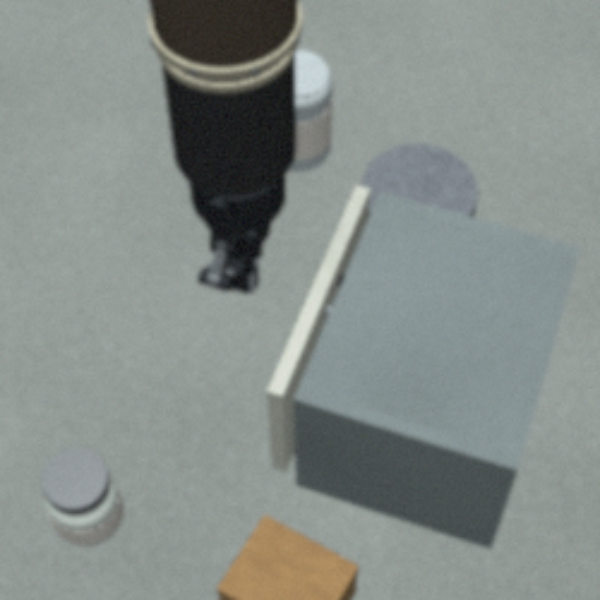

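The picture shows the closed fingers at (230,275) hovering in front of the middle of the flap, and the jar upright at (80,495), well aside. Contact should come after about 50 mm forward.

Emit:
jog_arm --pt "0.02 0 0 0 0 0 1" --pt "0.036 0 0 0 0 0 1" --pt "0.042 0 0 0 0 0 1" --pt "0.045 0 0 0 0 0 1"

```text
clock: 8.43
position: [0.5964, -0.0724, 0.1532]
ee_rot: [0.997, -0.071, -0.0, -0.0]
contact_force: [-0.2, 0.4, -0.6]
width: 0.0002
```

Emit:
jog_arm --pt "0.002 0 0 0 0 0 1" --pt "0.004 0 0 0 0 0 1" --pt "0.005 0 0 0 0 0 1"

```text
clock: 8.8
position: [0.6013, -0.0729, 0.1533]
ee_rot: [0.997, -0.071, -0.0, 0.0]
contact_force: [-0.2, 0.5, 0.3]
width: -0.0002
```

Emit:
jog_arm --pt "0.002 0 0 0 0 0 1" --pt "0.003 0 0 0 0 0 1" --pt "0.004 0 0 0 0 0 1"

```text
clock: 9.18
position: [0.6039, -0.0734, 0.153]
ee_rot: [0.997, -0.071, -0.002, 0.0]
contact_force: [-7.5, 2.2, 5.4]
width: 0.0001
```

Emit:
jog_arm --pt "0.001 0 0 0 0 0 1" --pt "0.002 0 0 0 0 0 1" --pt "0.002 0 0 0 0 0 1"

```text
clock: 9.55
position: [0.6057, -0.0737, 0.153]
ee_rot: [0.997, -0.071, -0.002, 0.0]
contact_force: [-6.9, 2.9, 3.8]
width: 0.0002
```

Emit:
jog_arm --pt "0.001 0 0 0 0 0 1" --pt "0.002 0 0 0 0 0 1" --pt "0.003 0 0 0 0 0 1"

```text
clock: 9.93
position: [0.6084, -0.0741, 0.1529]
ee_rot: [0.997, -0.071, -0.002, 0.0]
contact_force: [-8.4, 2.3, 4.6]
width: -0.0001
```

Emit:
jog_arm --pt "0.001 0 0 0 0 0 1" --pt "0.0015 0 0 0 0 0 1"

```text
clock: 10.18
position: [0.6098, -0.0743, 0.1528]
ee_rot: [0.997, -0.071, -0.002, 0.0]
contact_force: [-8.0, 2.6, 5.0]
width: 0.0001
```

Emit:
jog_arm --pt "-0.006 0 0 0 0 0 1" --pt "-0.015 0 0 0 0 0 1"

```text
clock: 10.42
position: [0.597, -0.0723, 0.1533]
ee_rot: [0.997, -0.071, 0.0, -0.0]
contact_force: [0.9, 0.4, -0.1]
width: -0.0
```

Run:
```python
from h import *
cv2.imwrite("pics/s4.png",cv2.resize(ctrl.snapshot("scene")[150:400,150:400,::-1],(600,600)))
```

```text
(no output)
```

View pics/s4.png

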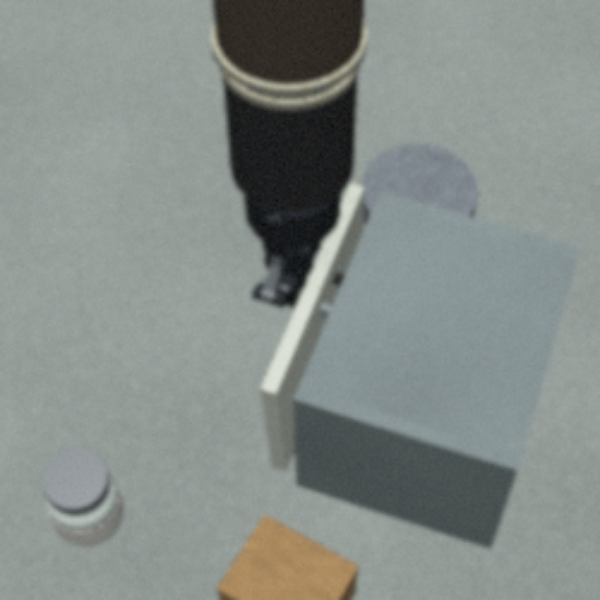

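The flap's near top corner has moved from (270,390) to (262,388), so it is leaning out and the catch has let go. I'll back off a little and go straight up out of its way.

Emit:
jog_arm --pt "-0.01 0 -0.045 0 0 0 1" --pt "-0.02 0 -0.1 0 0 0 1" --pt "-0.02 0 -0.15 0 0 0 1" --pt "-0.02 0 -0.15 0 0 0 1" --pt "-0.02 0 -0.15 0 0 0 1"

```text
clock: 11.1
position: [0.5769, -0.0693, 0.3032]
ee_rot: [0.997, -0.071, 0.0, -0.0]
contact_force: [0.7, 0.1, -0.0]
width: -0.0001
```

Emit:
jog_arm --pt "0 0 0 0 0 0 1" --pt "0 0 0 0 0 0 1" --pt "0 0 0 0 0 0 1" --pt "0 0 0 0 0 0 1" --pt "0 0 0 0 0 0 1"

```text
clock: 11.72
position: [0.5772, -0.0695, 0.3032]
ee_rot: [0.997, -0.071, -0.0, 0.0]
contact_force: [-0.0, 0.1, -0.6]
width: 0.0001
```

Emit:
jog_arm --pt "0 0 0 0 0 0 1" --pt "0 0 0 0 0 0 1" --pt "0 0 0 0 0 0 1" --pt "0 0 0 0 0 0 1" --pt "0 0 0 0 0 0 1"

```text
clock: 12.35
position: [0.5772, -0.0695, 0.3033]
ee_rot: [0.997, -0.071, 0.0, 0.0]
contact_force: [0.1, -0.9, 0.3]
width: -0.0
```

Emit:
jog_arm --pt "0 0 0 0 0 0 1" --pt "0 0 0 0 0 0 1" --pt "0 0 0 0 0 0 1" --pt "0 0 0 0 0 0 1" --pt "0 0 0 0 0 0 1"

```text
clock: 12.98
position: [0.5772, -0.0695, 0.3033]
ee_rot: [0.997, -0.071, 0.0, -0.0]
contact_force: [-0.1, -1.2, 0.9]
width: -0.0001
```

Run:
```python
from h import *
s=ctrl.sense();print(s["clock"],s["position"],s["contact_force"])
a=ctrl.snapshot("scene")[:,:,::-1];cv2.imwrite("pics/scene5.png",a)
cv2.imwrite("pics/s5.png",cv2.resize(a[150:400,150:400],(600,600)))
```

```text
12.975 [ 0.57720399 -0.06945662  0.3033255 ] [-0.11215985 -1.16803721  0.86211478]
```

View pics/s5.png

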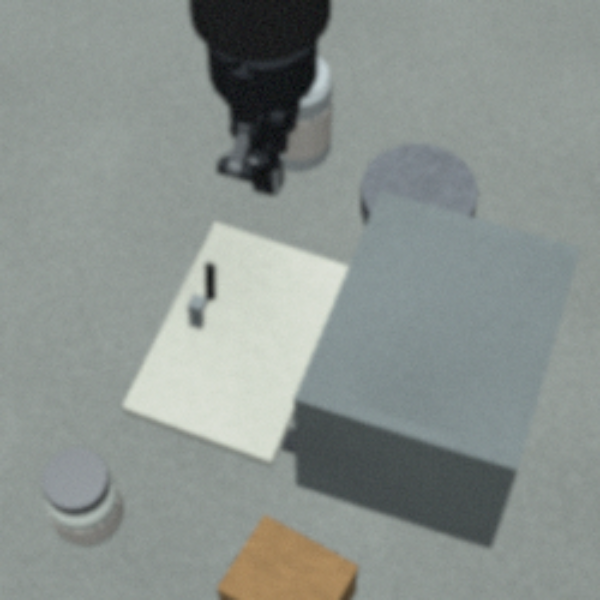

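The flap lies down, its outer edge running from (217,222) to (123,407). The jar is upright at (80,495) and the arm is clear. I'll wait briefly, then check that it has settled and is level.

Emit:
jog_arm --pt "0 0 0 0 0 0 1" --pt "0 0 0 0 0 0 1" --pt "0 0 0 0 0 0 1" --pt "0 0 0 0 0 0 1" --pt "0 0 0 0 0 0 1"

```text
clock: 13.65
position: [0.5772, -0.0694, 0.3033]
ee_rot: [0.997, -0.071, -0.0, 0.0]
contact_force: [-0.2, 0.1, -0.9]
width: -0.0
```

Run:
```python
from h import *
a=ctrl.snapshot("scene")[:,:,::-1];b=cv2.imread("pics/scene5.png");c=cv2.imread("pics/scene0.png")
k=lambda i:cv2.GaussianBlur(i,(7,7),0).astype(int)
d=np.abs(k(a)-k(b)).max(2);print("max change since last",d.max())
cs=ctrl.camera_info("scene")
for ang in (1.3,1.4,1.5):
    o=np.array([.6135,-.0745]);X=np.array([.9906,-.1365]);Y=np.array([.1365,.9906]);out=[]
    for y in(.11,-.11):
        x=-.145*np.sin(ang)+.014*np.cos(ang);z=.02+.145*np.cos(ang)+.014*np.sin(ang)
        p=o+X*x+Y*y;out.append((proj(cs,[*p,z])-150)*2.4)
    print(ang,np.array(out).round(0).tolist())
J=onz(cs,150+76/2.4,150+480/2.4,.08)[:2]-o;print("jar",J@X,J@Y)
d=np.abs(k(a)-k(c)).max(2)
for n,(x0,x1,y0,y1) in dict(carton=(240,300,365,418),discs=(305,350,208,236)).items(): print(n,d[y0:y1,x0:x1].max(),np.abs(k(a)-k(c))[y0:y1,x0:x1].mean())
```

```text
max change since last 5
1.3 [[219.0, 205.0], [124.0, 394.0]]
1.4 [[216.0, 212.0], [122.0, 399.0]]
1.5 [[214.0, 219.0], [120.0, 406.0]]
jar -0.13745022791349118 -0.20187236944534448
carton 13 8.656813417190776
discs 13 9.012962962962963
```

```bash
python3 -c "
from rig import ctrl
print(ctrl.close_job())"
```

```text
the job is handed in; nothing more can be done
None
```

I gripped the jar, lifted it about 15 mm and stood it down at about (-0.137, -0.20) m in the cabinet frame. I then pressed the flap with the shut fingers at about 8 N, roughly 7 mm past first contact, until its catch let go. After that I backed off and lifted the arm clear, and the flap swung fully down. The job was handed in at about 13.7 s.

**Last checks:**
- **Flap:** its outer corners lie within about 3 px of where a 1.5 rad opening would put them. Two pictures 0.6 s apart showed no change beyond noise.
- **Jar:** it looks upright, with its axis about 0.20 m to the side; the limit is 0.142 m.
- **Carton and discs:** comparing with the first picture gave small differences (mean about 9 grey levels, at most 13). I took this as a change in lighting, because nothing looks shifted.
- **Can:** it was partly hidden behind the gripper in the last picture, so I only checked by eye that it had not moved.
- **Robot:** it touches nothing, and the force reading is under 1 N.

**Disagreement:** the top and scene cameras differed by about 3 mm on the jar and flap. They differed by about 15 mm on the can, where I read the scene pixel by eye at the crop's edge. Neither affected the moves.

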